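# Fill the tenon magazine

### The arm

A 6-joint arm with a two-finger parallel gripper is mounted at the origin on the work surface. World frame = base frame: x ahead of the robot, y to its left, z up, the work surface at z = 0. Lengths are in m, angles in rad, forces in N, time in s.
With the tool pointing down it reaches from about 0.25 to 0.725 m from the base axis. Payload 4 kg.
Tool frame: the origin (TCP) lies between the finger pads; the fingertips stand 14 mm ahead of it and the grasp point (between the pads) lies 5 mm behind it; z points along the fingers, y is the line along which they close (so a half turn about z gives the same grasp; the last joint's range is limited). The gripper opens to 85 mm and grips with 20 to 120 N. Pads are 22 mm wide; open, the fingers measure 114 mm over their backs; the gripper's body (76 mm by 85 mm) begins 54 mm behind the grasp point. The pads swing forward as they close: fully open they stand 13 mm farther back than shut.
Start: joints at [-1.264, 0.241, 0.005, 1.335, 0, 1.571], TCP at [0.151, -0.477, 0.245] pointing down, gripper open.
Joint ranges: [-2.72, 2.72], [-1.05, 1.87], [-1.09, 1.28], [-1.99, 2.15], [-1.42, 1.44], [-3.14, 3.14]. Speed limits (rad/s): [2.79, 2.79, 3.14, 3.14, 3.14, 3.14].

### API

Orientations are given as a unit quaternion [w, x, y, z].
In Python, from cell import manip, viewer, boxes_of gives the robot as it stands.
- The arm moves only by the tool step_arm, never from a script. Its argument "deltas" is a list of rows, each a list of 7 numbers: the opening, from 0 (shut) to 1 (fully open), then the shift along the tool's x, y, z in units of 50 mm (1.0 is 50 mm), then the turn, a rotation vector about the tool's x, y, z in units of 6 degrees (1.0 is 6 degrees). A call has exactly 10 rows; each row shifts and turns the commanded pose from where the row before left it, along the tool's axes as they then stand; what a row does not reach is not made up. A row lasts 1/10 s, in which the tool goes at most 50 mm and 8.59 degrees, less where a joint would pass 70% of its speed; a pose out of reach is approached as far as the arm can. A call is refused whole if a number of a shift passes 1 or a number of a turn 1, either way. A call with a gripper value outside its range is refused whole. The fingers move at their own pace and stop on an object; the grip force is fixed at half the most. Time passes only in rows, so rows that do not move let the fingers close, or fill a call up. It gives the time, the measured TCP pose, the force, the opening and the grip force at its end, in the units of the state.
- manip.state(): the state, without advancing time (a new reading comes with each control period).
- viewer.camera(name): name is "scene" or "side" or "wrist"; returns the picture (384x512x3 uint8, blue, green, red); there is no depth.
- viewer.camera_info(name): a dict with "fx", "fy", "cx", "cy" (pixels), "k1" (the pictures are not rectified: a ray, as slopes to the right and down, at radius r is drawn at 1 + k1 r^2 times it, then the intrinsics apply), "R" (3x3) and "t" (3): a world point X has camera coordinates R X + t. Camera axes: x right, y down, z forward; pixel columns grow to the right and rows downward; lengths in m; the calibration is good to about 2 mm. A picture is of the moment at which its call begins: read the wrist's pose just before it. camera_info takes no time and is no camera call; for the wrist camera it gives the pose at the moment of the call.
- manip.close_job(): hands the job in; it is judged then, once.
Trained networks look in the newest picture that a camera, given by its name, has taken for a name from the list of things; names that differ only in an ending like _2 or _b are one class to them, and where a whole thing is asked for, a point or a joint stands for the part that bears it (a point fixed in the world has none). Each returns a list of dicts, best first, with "p" (0 to 1); they miss things now and then, are a little off and sometimes report something else, mostly with a low value. They report only what shows in the picture. A call takes as long as a camera call. They do not tell look-alikes from the thing itself.
- boxes_of(camera, name): "position" ([x, y, z] in m, in world coordinates, good to about 4 mm: the middle of the surface that is visible of it).
The state is a dict: "time": time; "qpos": joint angles; "qd": joint speeds; "joint_torque": joint torques, N m; "tool_pos": TCP position; "orientation": TCP orientation; "contact_force": force on the tool from outside, world axes, zero at the start; "wrist_torque": the same for the moment, N m; "opening": finger opening in m; "grip_force": force on a finger pad.
Only numpy, scipy, OpenCV 4.12 (cv2) and the standard library are available. Lean on these libraries where they do the work, as an engineer would, in place of code of your own. Each camera call takes 0.05 s, during which the arm holds its last target. There are 200 camera calls.

### The job

Fill the spring-loaded tenon magazine: take the two long loose tenons from the board and load them one after the other on top of the one already inside, each pressed down and slid in flat under the retaining lips until its end is fully home against the stop wall. Work by feel and never force the magazine: no more than a gentle finger push (18 N), neither sideways nor down. Leave the short tenons and the tools where they lie, and let go at the end.

Things in the scene. Friction and masses are not known exactly. Their poses are not given: they have to be found in the camera images.
- magazine: Spring-loaded tenon magazine bolted to the bench: upright grey sheet-steel case, 37 mm wide, on a dark foot plate 150 x 92 x 8 mm. Origin: underside of the foot, below the middle of a home tenon; z up; x is the loading direction, from the low open end to the closed end with the tall stop wall. The inside is 30.2 mm wide; one tenon is aboard at the start and there is room for three.
- magazine_home (a point): Centre of a tenon that is home at the top of the stack: above the magazine's origin, 63 mm over the bench, same axes as the magazine. To load, hold a tenon along x over the open half, on top of the last one, press it down until its top is just lower than the lips, slide it along +x under them until its end meets the stop wall, let go.
- magazine_lips (a point): Entry of the two retaining lips, on the mid-plane at x=+8.5 mm, at the height of their undersides (70 mm): 3 mm steel strips along both sides to the stop wall, reaching 6.3 mm inwards, 17.6 mm slot between. Ahead of them 6 mm tongues are flared up by 2 mm; the tall side walls under them start square here, with no lead-in: a tenon more than 1 mm off centre catches on them.
- magazine_stop (a point): Top middle of the stop wall's inner face, x=+37.5 mm, 76 mm over the bench: the rigid end stop that a home tenon's end touches.
- magazine_mouth (a point): Top middle of the low front wall's inner face, x=-39 mm, 50 mm over the bench (wall 3 mm thick). From here to x=+8.5 mm the side walls are only 38 mm high, so that fingers can hold a tenon there by its long sides while it is pressed down and slid home.
- magazine_spring (a point): Lowest place of the follower's top face, 23 mm over the bench. The flat follower under the stack is pushed up by a spring: about 4.2 N with one tenon aboard, 1 N more per further tenon (0.07 N per mm). Sliding a tenon on the stack takes 2 to 5 N. With three tenons the stack goes only 5 mm below the lips before the follower strikes bottom hard.
- tenon_in: The tenon already in the magazine, same as tenon_a and tenon_b: beech slip 75 x 28 x 14 mm, origin at the centre of its underside, x along its length, z up through its thickness.
- tenon_a: Long beech floating tenon 75 x 28 x 14 mm, 22 g, to be loaded; lies flat on the plywood board. Origin at the centre of its underside, x along its length (both ends alike), z up.
- tenon_b: The second long tenon to be loaded, same as tenon_a.
- board: Plywood off-cut 235 x 215 x 9 mm, fixed, on which the four loose tenons lie; origin under its centre.
- short_a: Short beech tenon 50 x 24 x 10 mm, of the wrong size, on the board among the long ones: a bystander. Origin at the centre of its underside.
- short_b: Another short tenon like short_a: a bystander.
- gouge_a: Carving gouge lying on the bench beyond the magazine, 240 mm long: a bystander; origin at its ferrule.
- gouge_b: Another carving gouge, 220 mm long, on the left: a bystander.
- mallet: Mallet with black rubber head 62 mm thick and wooden handle, on the right: a bystander.
- glue: White glue bottle 60 mm across, 130 mm tall, left: a bystander.
Mind the look-alikes: they are no part of the job. What is shaped like the tenon_a but pink is not meant. Leave any red look-alike of the magazine alone.

How it is judged:
By the outcome, as a careful person would: the job done as asked, in the order asked, and still so for the second after the job is handed in, with the robot touching nothing.
It also fails if it takes over 72 s, if anything falls off the work surface, if the arm or the gripper's body presses on something with over 40 N, if the wrist force passes 120 N, or if a joint passes its speed limit or range.

## Working session

There is one attempt and no reset: what is moved stays moved. The work goes in short steps, Python scripts to look and compute and a tool call to move; the robot and the scene stay as the last step left them, time stands still between calls to the robot, and variables do not carry over. Pictures are saved under pics/ and viewed, at most 10 in all, crops included, and the job is handed in when it is done.

Besides the shell and the picture viewer there is one more tool, called after "Emit:" as a command line: name --pt "numbers of a row" for each row, then --argument value for the rest. step_arm: Moves the arm, as the interface text tells. Its arguments: {"type":"object","properties":{"deltas":{"type":"array"}},"required":["deltas"]}

```bash
mkdir -p pics; ls; python3 - <<'E'
from cell import manip, viewer, boxes_of
import cv2, json
import numpy as np
ims=[]
for c in ["scene","side"]:
    im=viewer.camera(c); cv2.imwrite(f"pics/{c}0.png",im); ims.append(im)
    i=viewer.camera_info(c); print(c,{k:np.round(np.array(v),4).tolist() for k,v in i.items()})
    for n in ["magazine","tenon_a","short_a","magazine_home","magazine_stop","magazine_lips","magazine_mouth","board"]:
        print(n,[(round(d['p'],2),np.round(d['position'],3).tolist()) for d in boxes_of(c,n)])
cv2.imwrite("pics/scene_big.png",cv2.resize(ims[0],(800,600),interpolation=cv2.INTER_CUBIC))
cv2.imwrite("pics/side_big.png",cv2.resize(ims[1],(800,600),interpolation=cv2.INTER_CUBIC))
s=manip.state();print(s)
E
```

```text
pics
scene {'fx': 459.3809, 'fy': 459.3809, 'cx': 260.8917, 'cy': 198.5355, 'k1': 0.012, 'R': [[-0.7159, 0.6981, -0.0073], [0.5731, 0.5817, -0.5773], [-0.3987, -0.4175, -0.8165]], 't': [0.3662, -0.2058, 1.4523]}
magazine [(0.94, [0.278, 0.347, 0.009]), (0.93, [0.546, 0.155, 0.01])]
tenon_a [(0.62, [0.488, -0.08, 0.024]), (0.52, [0.596, -0.098, 0.022]), (0.48, [0.68, -0.375, 0.014])]
short_a [(0.65, [0.469, -0.189, 0.019])]
magazine_home [(0.82, [0.548, 0.15, 0.004]), (0.79, [0.274, 0.347, 0.008])]
magazine_stop [(0.94, [0.277, 0.345, 0.008]), (0.59, [0.547, 0.154, 0.007])]
magazine_lips [(0.69, [0.274, 0.346, 0.011]), (0.55, [0.551, 0.154, 0.007]), (0.23, [0.535, -0.138, 0.006])]
magazine_mouth [(0.91, [0.282, 0.349, 0.008]), (0.6, [0.549, 0.153, 0.009])]
board [(0.76, [0.537, -0.136, 0.007])]
side {'fx': 365.5683, 'fy': 365.5683, 'cx': 256.3557, 'cy': 189.3475, 'k1': -0.0592, 'R': [[-0.9032, -0.4291, -0.0082], [-0.2411, 0.5232, -0.8174], [0.355, -0.7363, -0.576]], 't': [0.4154, 0.1964, 0.8151]}
magazine [(0.86, [0.258, 0.356, 0.01]), (0.75, [0.509, 0.154, 0.006])]
tenon_a [(0.74, [0
[... 541 characters left out ...]
me': 0.9, 'qpos': array([-1.26398245e+00,  2.40589397e-01,  5.02777689e-03,  1.33521333e+00,
       -3.00313140e-05,  1.57081342e+00]), 'qd': array([-0.00197321,  0.00029867, -0.00014229,  0.00013774, -0.00052102,
        0.00040721]), 'joint_torque': array([-4.34066214e-04, -3.72198415e+01,  2.52692091e+01,  1.04693387e-03,
       -1.60196505e-04, -2.84967250e-08]), 'tool_pos': array([ 0.15100538, -0.47666007,  0.24532239]), 'orientation': array([ 1.28579660e-05,  9.88257520e-01,  1.52797491e-01, -1.32058791e-05]), 'contact_force': array([-0.27373258,  0.84037997,  0.58302948]), 'wrist_torque': array([ 0.02981476,  0.00115668, -0.04711793]), 'grip_force': 0.0, 'opening': 0.0852224604343022}
```

View pics/scene_big.png

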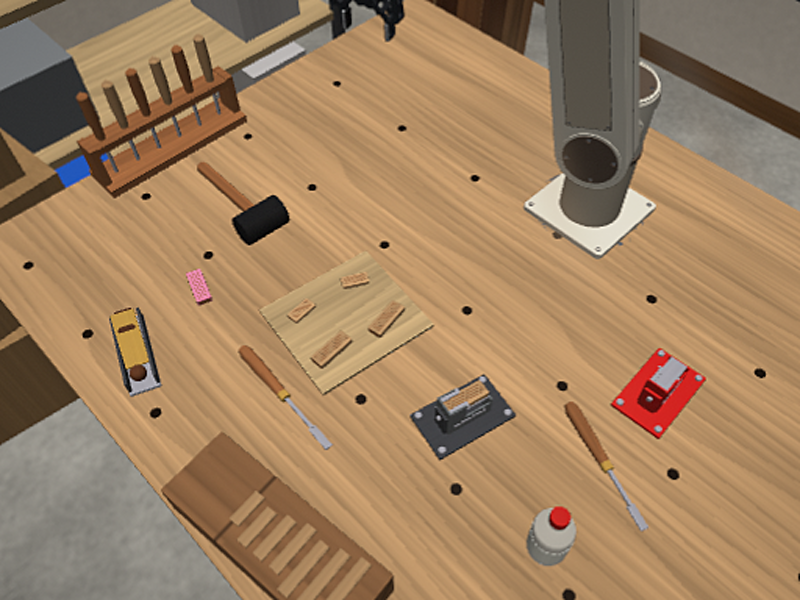

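View pics/side_big.png

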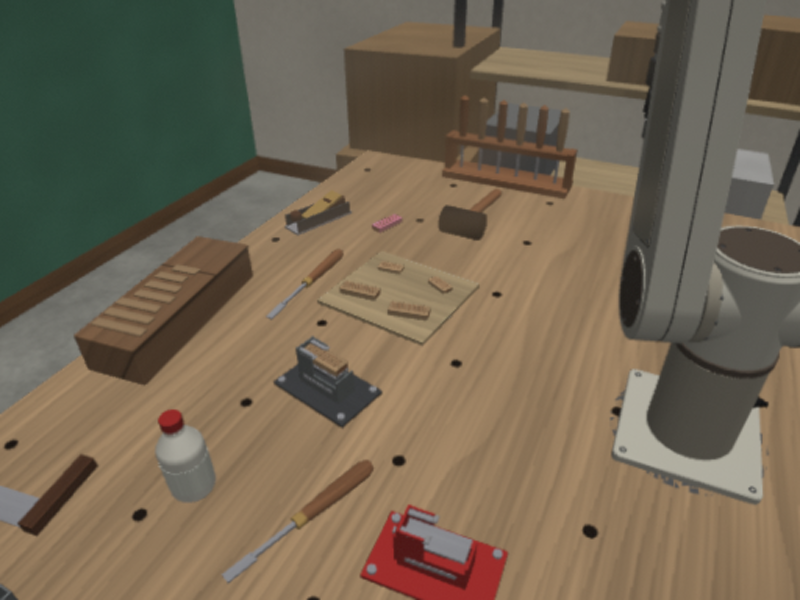

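Candidates (800x600 scene picture): long tenons at (331,349) and (386,319). Rejected: the shorts at (301,311) and (354,280), and the pink look-alike at (199,286). For the magazine, I choose the grey one on the dark foot at (463,400) and leave the red one at (660,385). Next I take wrist views for close, precise measurement.

```bash
cat > h.py <<'E'
from cell import manip, viewer, boxes_of
import cv2, numpy as np
from scipy.spatial.transform import Rotation as Ro
np.set_printoptions(precision=4,suppress=True)
def pose():
    s=manip.state(); q=s['orientation']; return np.array(s['tool_pos']),Ro.from_quat([q[1],q[2],q[3],q[0]]).as_matrix(),s
def proj(i,X):
    X=np.atleast_2d(X); c=X@np.array(i['R']).T+np.array(i['t']); u=c[:,:2]/c[:,2:]
    u=u*(1+i['k1']*(u**2).sum(1,keepdims=True)); return u*[i['fx'],i['fy']]+[i['cx'],i['cy']]
def unproj(i,px,z):
    px=np.atleast_2d(px).astype(float); d=(px-[i['cx'],i['cy']])/[i['fx'],i['fy']]; u=d.copy()
    for _ in range(20): u=d/(1+i['k1']*(u**2).sum(1,keepdims=True))
    R=np.array(i['R']); C=-R.T@np.array(i['t']); r=np.c_[u,np.ones(len(u))]@R
    return C+r*((z-C[2])/r[:,2])[:,None]
def go(target,yaw=None):
    """units for tool move: translation (50mm) in current tool axes, yaw turn (6deg) about tool z so that tool y is along given world angle"""
    p,R,s=pose(); d=R.T@(np.array(target)-p)/0.05; out=[d]
    if yaw is not None:
        a=np.arctan2(R[1,0],R[0,0]); e=(yaw-a+np.pi/2)%np.pi-np.pi/2   # tool x at world yaw (mod half turn)
        out.append(-np.degrees(e)/6)
    return out
def rep():
    p,R,s=pose(); print('t',round(s['time'],2),'p',p,'yaw',np.degrees(np.arctan2(R[1,0],R[0,0])),'tilt',np.degrees(R[:2,2]),'F',s['contact_force'],'op',s['opening'],'g',s['grip_force'])
E
python3 - <<'E'
from h import *
i=viewer.camera_info("wrist"); p,R,s=pose()
C=-np.array(i['R']).T@np.array(i['t']); print({k:v for k,v in i.items() if k not in'Rt'}); print("cam in tool",R.T@(C-p)*1000,"axes in tool\n",R.T@np.array(i['R']).T)
print(go([.53,-.10,.30]))
# tenon corners in scene px/tenons orientation
E
```

```text
{'fx': 337.3523798643464, 'fy': 337.3523798643464, 'cx': 257.90585601437675, 'cy': 196.541920619587, 'k1': -0.06520770427353685}
cam in tool [  85.3126    0.6124 -128.2936] axes in tool
 [[ 0.0003 -0.9449 -0.3275]
 [ 1.      0.0004 -0.0002]
 [ 0.0003 -0.3275  0.9449]]
[array([ 9.501 , -4.8922, -1.0939])]
```

Emit:
step_arm --pt "1 0.8 -0.35 0.04 0 0 0" --pt "1 0.8 -0.35 0.04 0 0 0" --pt "1 0.8 -0.35 0.04 0 0 0" --pt "1 0.8 -0.35 0.04 0 0 0" --pt "1 0.8 -0.35 0.04 0 0 0" --pt "1 0.8 -0.35 0.04 0 0 0" --pt "1 0.8 -0.35 0.04 0 0 0" --pt "1 0.8 -0.35 0.04 0 0 0" --pt "1 0.8 -0.35 0.04 0 0 0" --pt "1 0.8 -0.35 0.04 0 0 0"

```text
time: 1.9
tool_pos: [0.4807, -0.1876, 0.2254]
orientation: [0.0, 0.988, 0.153, 0.0]
contact_force: [1.1, -0.1, 1.1]
opening: 0.0855
grip_force: 0.0
```

```bash
python3 - <<'E'
from h import *
rep(); print(go([.56,-.12,.22],0))
E
```

```text
t 1.9 p [ 0.4807 -0.1876  0.2254] yaw 17.584325957592775 tilt [ 0.0241 -0.0183] F [ 1.0627 -0.0895  1.0965] op 0.08547420698610708 g 0.0
[array([ 1.9205, -0.8104,  0.108 ]), np.float64(2.9307209929321303)]
```

Emit:
step_arm --pt "1 0.64 -0.27 0.03 0 0 0" --pt "1 0.64 -0.27 0.03 0 0 0" --pt "1 0.64 -0.27 0.03 0 0 0" --pt "1 0 0 0 0 0 1" --pt "1 0 0 0 0 0 1" --pt "1 0 0 0 0 0 0.93" --pt "1 0 0 0 0 0 0" --pt "1 0 0 0 0 0 0" --pt "1 0 0 0 0 0 0" --pt "1 0 0 0 0 0 0"

```text
time: 2.9
tool_pos: [0.5587, -0.1216, 0.2209]
orientation: [0.0, 1.0, 0.0, 0.0]
contact_force: [0.1, 0.1, 0.0]
opening: 0.0851
grip_force: 0.0
```

```bash
python3 - <<'E'
from h import *
rep(); i=viewer.camera_info("wrist"); im=viewer.camera("wrist"); 
import pickle; pickle.dump(i,open("w1.pkl","wb")); cv2.imwrite("pics/w1.png",im)
cv2.imwrite("pics/w1b.png",cv2.resize(im,(800,600),interpolation=cv2.INTER_CUBIC))
for d in boxes_of("wrist","tenon_a")+boxes_of("wrist","short_a"): print(d, proj(i,d['position']))
E
```

```text
t 2.9 p [ 0.5587 -0.1216  0.2209] yaw 0.031386869291802566 tilt [ 0.0045 -0.0019] F [0.1497 0.0526 0.0366] op 0.08513704500975842 g 0.0
{'position': [0.6835, -0.3522, 0.0125], 'p': 0.79} [[499.4276  42.3299]]
{'position': [0.597, -0.1039, 0.0243], 'p': 0.77} [[239.2659 131.9944]]
{'position': [0.4914, -0.0815, 0.0213], 'p': 0.62} [[220.1383 231.103 ]]
{'position': [0.5356, 0.1206, 0.0114], 'p': 0.37} [[ 34.4478 188.8991]]
{'position': [0.4667, -0.1865, 0.024], 'p': 0.69} [[317.3563 252.8812]]
{'position': [0.5802, -0.2038, 0.0172], 'p': 0.59} [[340.1818 148.1993]]
{'position': [0.5349, 0.12, 0.0062], 'p': 0.53} [[ 37.9612 188.0533]]
```

View pics/w1b.png

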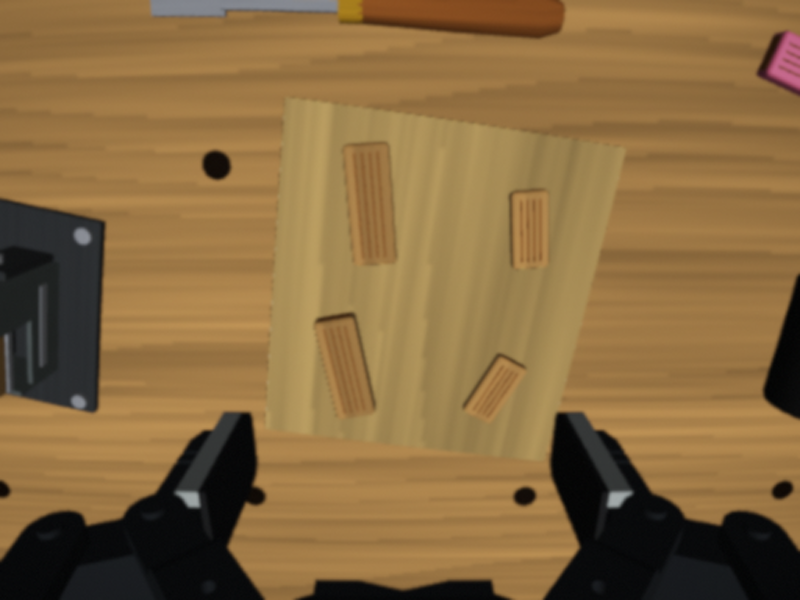

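Long tenons are at about (370,204) and (345,365), shorts at (530,229) and (494,387), and the dark-foot magazine is at the left edge around (50,310). The identity check holds. Now over to the magazine.

Emit:
step_arm --pt "1 0.1 -0.7 0 0 0 0" --pt "1 0.1 -0.7 0 0 0 0" --pt "1 0.1 -0.7 0 0 0 0" --pt "1 0.1 -0.7 0 0 0 0" --pt "1 0.1 -0.7 0 0 0 0" --pt "1 0.1 -0.7 0 0 0 0" --pt "1 0.1 -0.7 0 0 0 0" --pt "1 0.1 -0.6 0 0 0 0" --pt "1 0 0 0 0 0 0" --pt "1 0 0 0 0 0 0"

```text
time: 4.05
tool_pos: [0.5965, 0.0845, 0.2241]
orientation: [-0.027, 0.998, 0.058, -0.002]
contact_force: [0.4, 0.4, -0.5]
opening: 0.0857
grip_force: 0.0
```

```bash
python3 - <<'E'
from h import *
import pickle
rep(); i=viewer.camera_info("wrist"); im=viewer.camera("wrist"); pickle.dump(i,open("w2.pkl","wb")); cv2.imwrite("pics/w2.png",im)
cv2.imwrite("pics/w2b.png",cv2.resize(im[40:300,130:390],(780,780*260//260)[0:2])[:600] if 0 else cv2.resize(im,(800,600),interpolation=cv2.INTER_CUBIC))
i=pickle.load(open("w1.pkl","rb")); im=cv2.imread("pics/w1.png"); s=.64
lab=cv2.cvtColor(cv2.GaussianBlur(im,(3,3),0),cv2.COLOR_BGR2LAB)
for n,(u,v) in {"far":(370,204),"near":(345,365),"shortA":(530,229)}.items():
    u,v=int(u*s),int(v*s); x0,y0=u-32,v-50; roi=lab[y0:v+50,x0:u+32]
    a=roi[...,1]; th,m=cv2.threshold(a,0,255,cv2.THRESH_OTSU)
    l=roi[...,0]; th2,m2=cv2.threshold(l,0,255,cv2.THRESH_OTSU+cv2.THRESH_BINARY_INV)
    for nm,mm in(("a",m),("L",m2)):
        mm=cv2.morphologyEx(mm,cv2.MORPH_CLOSE,np.ones((5,5))); k,lb,st,ce=cv2.connectedComponentsWithStats(mm)
        c=lb[50,32]; cs,_=cv2.findContours((lb==c).astype(np.uint8),cv2.RETR_EXTERNAL,cv2.CHAIN_APPROX_NONE)
        P=unproj(i,max(cs,key=len)[:,0]+[x0,y0],.023)[:,:2]
        print(n,nm,th,c,cv2.minAreaRect((P*1000).astype(np.float32)))
E
```

```text
t 4.05 p [0.5965 0.0845 0.2241] yaw 6.607821823131622 tilt [-0.4189  3.1197] F [ 0.3723  0.4149 -0.5437] op 0.08573645790475279 g 0.0
far a 134.0 1 ((597.5794067382812, -101.09251403808594), (74.31604766845703, 27.237850189208984), 3.924362897872925)
far L 134.0 1 ((597.96142578125, -101.27336120605469), (76.0068359375, 29.66524887084961), 3.7046871185302734)
near a 134.0 1 ((487.5978698730469, -81.75177001953125), (76.39192199707031, 27.228412628173828), 10.18315601348877)
near L 134.0 1 ((488.3417053222656, -82.57894897460938), (79.49685668945312, 31.07344627380371), 9.96929931640625)
shortA a 134.0 1 ((582.8154296875, -200.61497497558594), (49.33790969848633, 22.639074325561523), 4.879607677459717)
shortA L 134.0 1 ((581.9818115234375, -201.98355102539062), (41.05352020263672, 105.20738983154297), 80.3644790649414)
```

View pics/w2b.png

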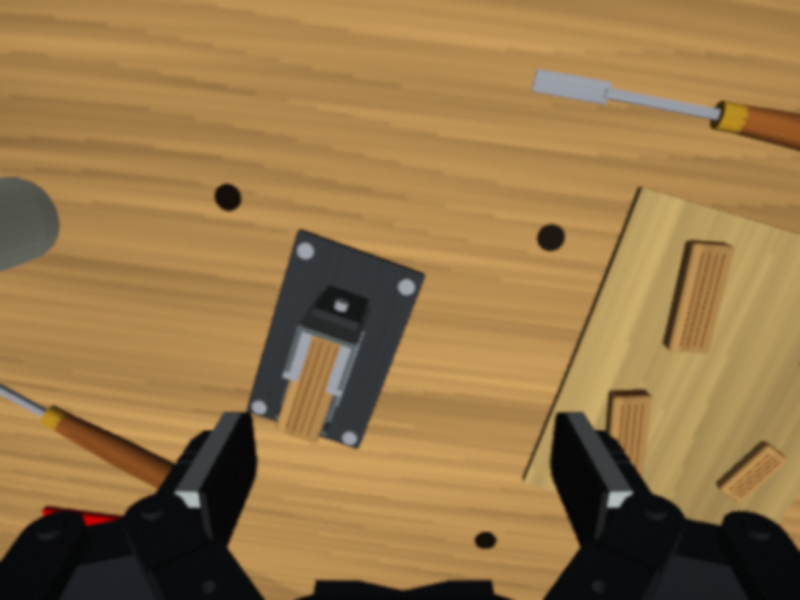

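The grey magazine fills about (250..425, 230..450), stop wall up at (340,310), open end down at (305,430). The arm lagged, so I check the pose and correct it.

```bash
python3 - <<'E'
from h import *
rep(); p,R,s=pose(); print(s['qpos'],s['qd'])
# rot vector (tool frame) to pointing-down yaw -8 deg
a=np.radians(0); T=np.array([[np.cos(a),np.sin(a),0],[np.sin(a),-np.cos(a),0],[0,0,-1]])
print(np.degrees(Ro.from_matrix(R.T@T).as_rotvec())/6, go([.60,.15,.20]))
E
```

```text
t 4.1 p [0.5964 0.0841 0.2241] yaw 6.570743871016847 tilt [-0.4208  3.1215] F [ 0.6454 -0.0748  0.55  ] op 0.08524965971846434 g 0.0
[0.1136 0.4559 0.2581 1.3741 0.055  3.1406] [-0.0084 -0.0059 -0.006  -0.0007  0.0017 -0.0015]
[-0.524   0.0403  1.0946] [array([ 0.2232, -1.273 ,  0.5526])]
```

Joint 6 hit its range limit at 3.14, so this yaw can't be held here. I go to the half-turn configuration (camera on the robot's side), which suits the magazine's yaw.

Emit:
step_arm --pt "1 0 0 0 -0.52 0.04 0" --pt "1 0 0 0 0 0 -1" --pt "1 0 0 0 0 0 -1" --pt "1 0 0 0 0 0 -1" --pt "1 0 0 0 0 0 -1" --pt "1 0 0 0 0 0 -1" --pt "1 0 0 0 0 0 -1" --pt "1 0 0 0 0 0 -1" --pt "1 0 0 0 0 0 -1" --pt "1 0 0 0 0 0 -1"

```text
time: 5.1
tool_pos: [0.5972, 0.0764, 0.2243]
orientation: [-0.002, 0.86, 0.511, 0.003]
contact_force: [0.2, -0.1, -0.2]
opening: 0.0854
grip_force: 0.0
```

Emit:
step_arm --pt "1 0 0 0 0 0 -1" --pt "1 0 0 0 0 0 -1" --pt "1 0 0 0 0 0 -1" --pt "1 0 0 0 0 0 -1" --pt "1 0 0 0 0 0 -1" --pt "1 0 0 0 0 0 -1" --pt "1 0 0 0 0 0 -1" --pt "1 0 0 0 0 0 -1" --pt "1 0 0 0 0 0 -1" --pt "1 0 0 0 0 0 -1"

```text
time: 6.1
tool_pos: [0.5972, 0.0764, 0.2243]
orientation: [-0.001, 0.489, 0.872, 0.004]
contact_force: [-0.3, -0.3, -0.4]
opening: 0.0855
grip_force: 0.0
```

```bash
python3 - <<'E'
from h import *
rep(); p,R,s=pose()
a=np.radians(165); T=np.array([[np.cos(a),np.sin(a),0],[np.sin(a),-np.cos(a),0],[0,0,-1]])
print(np.degrees(Ro.from_matrix(R.T@T).as_rotvec())/6, go([.52,.155,.20]))
print("after turn", T.T@(np.array([.52,.155,.20])-p)/.05)
import pickle
i=pickle.load(open("w2.pkl","rb")); P=unproj(i,np.array([(298,230),(424,273),(357,447),(248,413)])*.64,.008); print(P, np.degrees(np.arctan2(*(P[1]-P[2])[1::-1])))
E
```

```text
t 6.1 p [0.5972 0.0764 0.2243] yaw 121.42431833769838 tilt [0.1445 0.3827] F [-0.2989 -0.2776 -0.3564] op 0.08549214723776676 g 0.0
[ 0.0671 -0.0194 -7.2627] [array([ 2.1435, -0.5   ,  0.4928])]
after turn [1.8972 1.1188 0.4862]
[[0.6059 0.168  0.008 ]
 [0.5873 0.0807 0.008 ]
 [0.4428 0.114  0.008 ]
 [0.4599 0.1998 0.008 ]] -12.988869625004911
```

Emit:
step_arm --pt "1 0.66 -0.2 0.16 0.07 0 0" --pt "1 0.66 -0.2 0.16 0 0 0" --pt "1 0.66 -0.2 0.16 0 0 -0.6" --pt "1 0 0 0 0 0 -1" --pt "1 0 0 0 0 0 -1" --pt "1 0 0 0 0 0 -1" --pt "1 0 0 0 0 0 -1" --pt "1 0 0 0 0 0 -1" --pt "1 0 0 0 0 0 -1" --pt "1 0 0 0 0 0 -1"

```text
time: 7.1
tool_pos: [0.5202, 0.1456, 0.2008]
orientation: [-0.002, 0.113, 0.994, 0.001]
contact_force: [0.3, -0.0, -0.8]
opening: 0.0858
grip_force: 0.0
```

Emit:
step_arm --pt "1 0 0 0 0 0 0" --pt "1 0 0 0 0 0 0" --pt "1 0 0 0 0 0 0" --pt "1 0 0 0 0 0 0" --pt "1 0 0 0 0 0 0" --pt "1 0 0 0 0 0 0" --pt "1 0 0 0 0 0 0" --pt "1 0 0 0 0 0 0" --pt "1 0 0 0 0 0 0" --pt "1 0 0 0 0 0 0"

```text
time: 8.1
tool_pos: [0.5203, 0.1468, 0.2006]
orientation: [-0.002, 0.114, 0.993, 0.001]
contact_force: [0.5, -0.2, -0.3]
opening: 0.0852
grip_force: 0.0
```

```bash
python3 - <<'E'
from h import *
import pickle
rep(); i=viewer.camera_info("wrist"); im=viewer.camera("wrist"); pickle.dump(i,open("w3.pkl","wb")); cv2.imwrite("pics/w3.png",im)
c=proj(i,[.524,.141,.05])[0]; x0,y0=int(c[0])-133,int(c[1])-100; x0,y0=max(x0,0),max(y0,0); print(x0,y0)
cv2.imwrite("pics/w3b.png",cv2.resize(im[y0:y0+200,x0:x0+266],(798,600),interpolation=cv2.INTER_CUBIC))
E
```

```text
t 8.1 p [0.5203 0.1468 0.2006] yaw 166.87587479613728 tilt [-0.2058  0.1849] F [ 0.5292 -0.2143 -0.2517] op 0.0851822801328125 g 0.0
119 88
```

View pics/w3b.png

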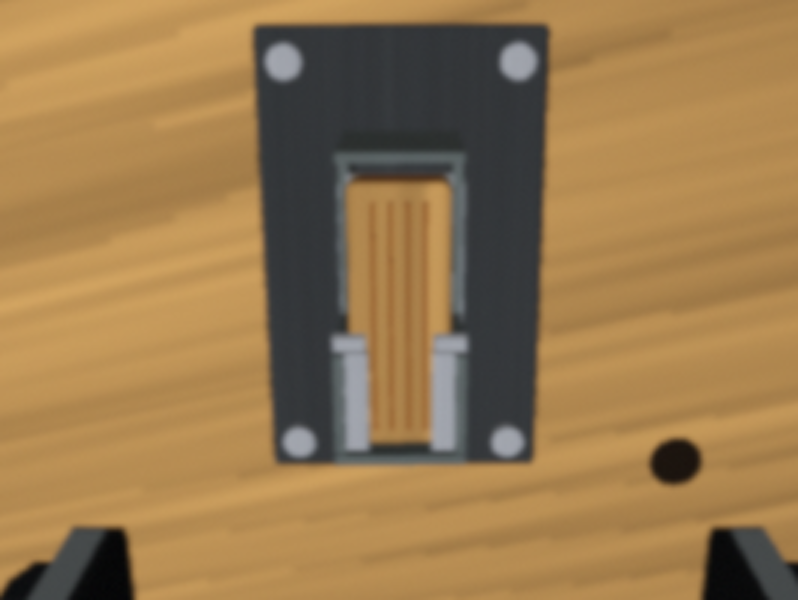

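The crop shows the magazine from the open side: foot corners (255,27), (548,27), (533,461), (277,461), tenon near end (347..452,180), lip tongues (332..468,336), slot edges at columns 370 and 432, stop wall at the bottom (y≈455).

```bash
cat > fit.py <<'E'
from h import *
from scipy.optimize import least_squares
import pickle
i=pickle.load(open("w3.pkl","rb"))
f=lambda *a: np.array(a,float)/3+[119,88]
# near/far in mag x; image left = ? tool y at yaw167 -> image right=+tool y
foot=f((255,27),(548,27),(533,461),(277,461))
mag=f((347,180),(452,180),(332,336),(468,336),(370,400),(432,400))
def W(q,P): c,s=np.cos(q[2]),np.sin(q[2]); P=np.array(P); return np.c_[q[0]+c*P[:,0]-s*P[:,1],q[1]+s*P[:,0]+c*P[:,1],P[:,2]]
# image right = +tool y = (sin167,-cos167)=(.22,.97) => +mag y
def res(q):
    xf=q[3]; F=[(xf-.075,-.046,.008),(xf-.075,.046,.008),(xf+.075,.046,.008),(xf+.075,-.046,.008)]
    M=[(-.0375,-.014,.07),(-.0375,.014,.07),(.0025,-.0185,.074),(.0025,.0185,.074)]
    r1=proj(i,W(q,F))-foot; r2=(proj(i,W(q,M))-mag[:4])
    r3=proj(i,W(q,[(.022,-.0088,.073),(.022,.0088,.073)]))[:,0]-mag[4:,0]
    return np.r_[r1.ravel(),r2.ravel(),r3]
s=least_squares(res,[.53,.141,-.23,0]); print(s.x,np.degrees(s.x[2])); print(s.fun.round(2))
np.save("mag.npy",s.x)
E
python3 fit.py
```

```text
[ 0.5232  0.1419 -0.2267  0.0002] -12.987202420501943
[-1.24 -0.86  1.13 -1.15  0.47  1.3  -0.97  1.57 -0.5   0.87  0.57  0.77
 -0.2  -0.8   0.55 -0.94 -0.31  0.37]
```

Emit:
step_arm --pt "0.6 -0.03 -0.78 0.33 0 0 0" --pt "0.6 -0.03 -0.78 0.33 0 0 0" --pt "0.6 -0.03 -0.78 0.33 0 0 0" --pt "0.6 -0.03 -0.78 0.33 0 0 0" --pt "0.6 -0.03 -0.78 0.33 0 0 0" --pt "0.6 -0.03 -0.78 0.33 0 0 0" --pt "0.6 0 0 0 0 0 -0.97" --pt "0.6 0 0 0 0 0 -0.97" --pt "0.6 0 0 0 0 0 -0.97" --pt "0.6 0 0 0 0 0 -0.97"

```text
time: 9.15
tool_pos: [0.4756, -0.0832, 0.1011]
orientation: [-0.002, -0.09, 0.996, 0.002]
contact_force: [-0.2, -0.1, 0.1]
opening: 0.0514
grip_force: 0.0
```

```bash
cat >> h.py <<'E'
def plan(target,yaw):
    """tool-frame translation (units) and rotvec (units) to reach target with tool down, tool x at world yaw deg"""
    p,R,s=pose(); a=np.radians(yaw); T=np.array([[np.cos(a),np.sin(a),0],[np.sin(a),-np.cos(a),0],[0,0,-1]])
    print('shift',R.T@(np.array(target)-p)/.05,'turn',np.degrees(Ro.from_matrix(R.T@T).as_rotvec())/6,'shift after turn',T.T@(np.array(target)-p)/.05)
E
python3 - <<'E'
from h import *
rep(); plan([.4758,-.0839,.026],190.2)
i=viewer.camera_info("wrist"); im=viewer.camera("wrist"); cv2.imwrite("pics/w4.png",im)
# segment tenon in this view
a=cv2.cvtColor(cv2.GaussianBlur(im,(3,3),0),cv2.COLOR_BGR2LAB)[...,1]
c=proj(i,[.4876,-.0818,.023])[0].astype(int); print(c)
x0,x1,y0,y1=max(c[0]-90,0),c[0]+90,max(c[1]-120,0),min(c[1]+120,384); roi=a[y0:y1,x0:x1]
th,m=cv2.threshold(roi,0,255,cv2.THRESH_OTSU); m=cv2.morphologyEx(m,cv2.MORPH_OPEN,np.ones((3,3)));m=cv2.morphologyEx(m,cv2.MORPH_CLOSE,np.ones((7,7)))
k,lb,st,ce=cv2.connectedComponentsWithStats(m); l=lb[c[1]-y0,c[0]-x0]
cs,_=cv2.findContours((lb==l).astype(np.uint8),cv2.RETR_EXTERNAL,cv2.CHAIN_APPROX_NONE)
P=unproj(i,max(cs,key=len)[:,0]+[x0,y0],.023)[:,:2]; print(th,l,cv2.minAreaRect((P*1000).astype(np.float32)))
cv2.imwrite("pics/w4b.png",cv2.resize(im,(800,600)))
E
```

```text
t 9.15 p [ 0.4756 -0.0832  0.1011] yaw -169.63868549407397 tilt [-0.2033  0.1855] F [-0.1593 -0.0697  0.1383] op 0.051361196019137544 g 0.0
shift [-0.0064 -0.0213  1.5014] turn [ 0.0365 -0.0278  0.0268] shift after turn [-0.0021 -0.0155  1.5014]
[256 231]
133.0 2 ((482.7798156738281, -81.87434387207031), (76.36820220947266, 27.530681610107422), 10.353031158447266)
```

View pics/w4b.png

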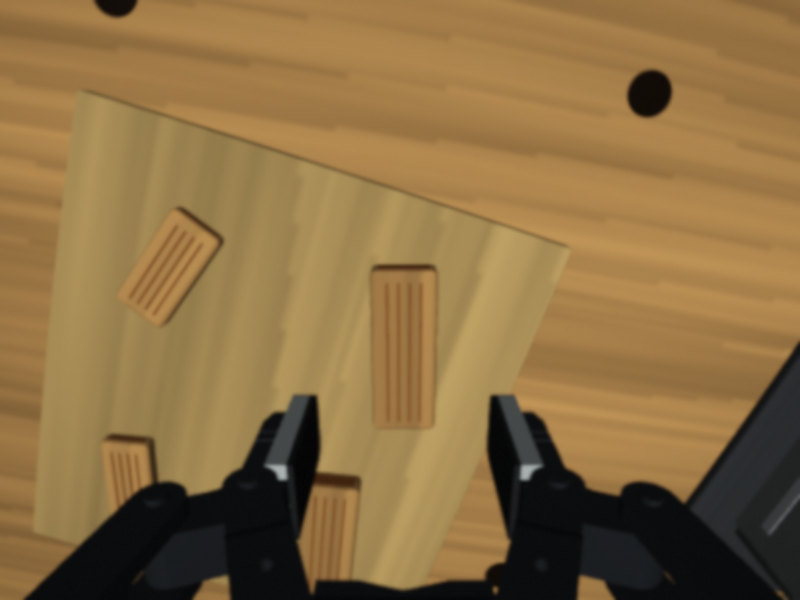

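The near long tenon is at (404,347), correctly lined up between the open fingers, and the magazine is at the right edge. Comparing the two opposite views shows about a 2 mm camera bias along tool x and none across. Descending and gripping 12 mm behind the tenon's centre.

Emit:
step_arm --pt "0.6 0.05 -0.02 0.4 0.04 -0.03 0.03" --pt "0.6 0 0 0.4 0 0 0" --pt "0.6 0 0 0.4 0 0 0" --pt "0.6 0 0 0.2 0 0 0" --pt "0.6 0 0 0.1 0 0 0" --pt "0 0 0 0 0 0 0" --pt "0 0 0 0 0 0 0" --pt "0 0 0 0 0 0 0" --pt "0 0 0 0 0 0 0" --pt "0 0 0 0 0 0 0"

```text
time: 10.2
tool_pos: [0.4739, -0.0844, 0.0268]
orientation: [0.001, -0.087, 0.996, -0.0]
contact_force: [-0.5, -0.1, 2.8]
opening: 0.0264
grip_force: 59.8
```

```bash
python3 - <<'E'
from h import *
rep()
E
```

```text
t 10.2 p [ 0.4739 -0.0844  0.0268] yaw -170.0288960536951 tilt [ 0.112  -0.0351] F [-0.5107 -0.0755  2.7861] op 0.026352581935161237 g 59.82250213623047
```

Emit:
step_arm --pt "0 0 0 -0.5 0 0 0" --pt "0 0 0 -0.7 0 0 0" --pt "0 0 0 -0.66 0 0 0" --pt "0 -0.14 0.78 0 0 0 0" --pt "0 -0.14 0.78 0 0 0 0" --pt "0 -0.14 0.78 0 0 0 0" --pt "0 -0.14 0.78 0 0 0 0" --pt "0 -0.14 0.78 0 0 0 0" --pt "0 -0.13 0.78 0 0 0 0" --pt "0 0 0 0 0 0 0"

```text
time: 11.2
tool_pos: [0.4736, 0.1577, 0.1192]
orientation: [0.001, -0.09, 0.996, 0.001]
contact_force: [0.7, -0.9, -0.3]
opening: 0.026
grip_force: 59.4
```

Emit:
step_arm --pt "0 0 0 0 0 0 0.96" --pt "0 0 0 0 0 0 0.96" --pt "0 0 0 0 0 0 0.96" --pt "0 0 0 0 0 0 0.96" --pt "0 0 0 0 0 0 0" --pt "0 0 0 0 0 0 0" --pt "0 0 0 0 0 0 0" --pt "0 0 0 0 0 0 0" --pt "0 0 0 0 0 0 0" --pt "0 0 0 0 0 0 0"

```text
time: 12.2
tool_pos: [0.4735, 0.1534, 0.119]
orientation: [0.0, 0.114, 0.994, -0.0]
contact_force: [-0.0, 1.4, -0.3]
opening: 0.0261
grip_force: 59.5
```

```bash
python3 - <<'E'
from h import *
import pickle
rep(); plan([.4743,.1532,.10],167.01)
i=viewer.camera_info("wrist"); im=viewer.camera("wrist"); pickle.dump((i,pose()[:2]),open("w5.pkl","wb")); cv2.imwrite("pics/w5.png",im)
p,R,s=pose()
g=np.array([[x,y,.0038+.0] for x in(.0495-0,-.0255) for y in(-.014,.014)])  # predicted tenon top corners in tool frame (tool x = -tenon x; centre at tool x=-12)
g[:,0]=[-.012+.0375]*2+[-.012-.0375]*2
print(proj(i,g@R.T+p))
cv2.imwrite("pics/w5b.png",cv2.resize(im[100:384,66:445],(800,600),interpolation=cv2.INTER_CUBIC))
E
```

```text
t 12.2 p [0.4735 0.1534 0.119 ] yaw 166.95752578524576 tilt [ 0.0085 -0.0207] F [-0.0226  1.3612 -0.2664] op 0.026114321267686334 g 59.46561813354492
shift [-0.0166 -0.0008  0.3793] turn [-0.003   0.0022 -0.0087] shift after turn [-0.0166 -0.0009  0.3793]
[[225.6116 224.3603]
 [291.1023 224.3536]
 [230.7077 359.1658]
 [285.7635 359.1349]]
```

View pics/w5b.png

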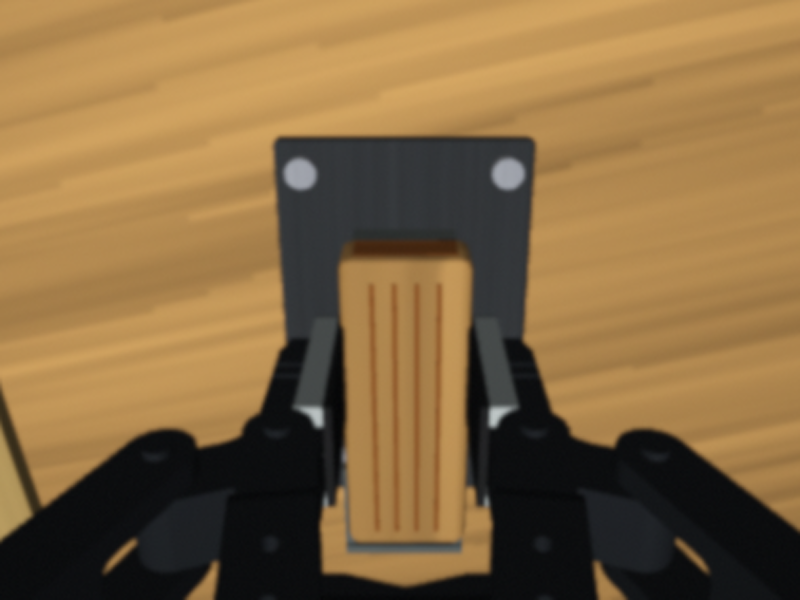

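The held tenon is centred (crop near end 342..470, row 259) on the magazine foot (277..534, row 139): both midlines are at about column 406, so lateral error is well under 1 mm. Lowering until it touches the stack.

Emit:
step_arm --pt "0 0 0 0.15 0 0 0" --pt "0 0 0 0.15 0 0 0" --pt "0 0 0 0.15 0 0 0" --pt "0 0 0 0.11 0 0 0" --pt "0 0 0 0.02 0 0 0" --pt "0 0 0 0.02 0 0 0" --pt "0 0 0 0.02 0 0 0" --pt "0 0 0 0.02 0 0 0" --pt "0 0 0 0.02 0 0 0" --pt "0 0 0 0 0 0 0"

```text
time: 13.25
tool_pos: [0.4737, 0.1536, 0.0864]
orientation: [0.001, 0.114, 0.994, 0.0]
contact_force: [-1.0, 0.0, 3.7]
opening: 0.0263
grip_force: 59.9
```

```bash
python3 - <<'E'
from h import *
rep()
i=viewer.camera_info("side"); im=viewer.camera("side"); c=proj(i,[.51,.15,.07])[0].astype(int)
cv2.imwrite("pics/s1.png",cv2.resize(im[c[1]-45:c[1]+45,c[0]-60:c[0]+60],(800,600),interpolation=cv2.INTER_CUBIC))
E
```

```text
t 13.25 p [0.4737 0.1536 0.0864] yaw 166.94324571545997 tilt [ 0.0578 -0.0021] F [-1.0174  0.0252  3.695 ] op 0.02632348121342649 g 59.85081374645233
```

Emit:
step_arm --pt "0 0 0 0.03 0 0 0" --pt "0 0 0 0.03 0 0 0" --pt "0 0 0 0.03 0 0 0" --pt "0 0 0 0.03 0 0 0" --pt "0 0 0 0.03 0 0 0" --pt "0 0 0 0.03 0 0 0" --pt "0 0 0 0.03 0 0 0" --pt "0 0 0 0.03 0 0 0" --pt "0 0 0 0.03 0 0 0" --pt "0 0 0 0 0 0 0"

```text
time: 14.3
tool_pos: [0.4737, 0.1535, 0.0724]
orientation: [0.0, 0.114, 0.994, -0.0]
contact_force: [-0.7, 0.3, 4.0]
opening: 0.026
grip_force: 60.0
```

```bash
python3 - <<'E'
from h import *
rep()
i=viewer.camera_info("side"); im=viewer.camera("side"); c=proj(i,[.50,.15,.07])[0].astype(int)
a=cv2.resize(im[c[1]-45:c[1]+45,c[0]-60:c[0]+60],(800,600),interpolation=cv2.INTER_CUBIC)
cv2.imwrite("pics/s2.png",a)
E
```

```text
t 14.3 p [0.4737 0.1535 0.0724] yaw 166.94480762321652 tilt [ 0.0295 -0.0124] F [-0.705   0.3103  3.9869] op 0.02596910846530731 g 59.96475398540497
```

View pics/s2.png

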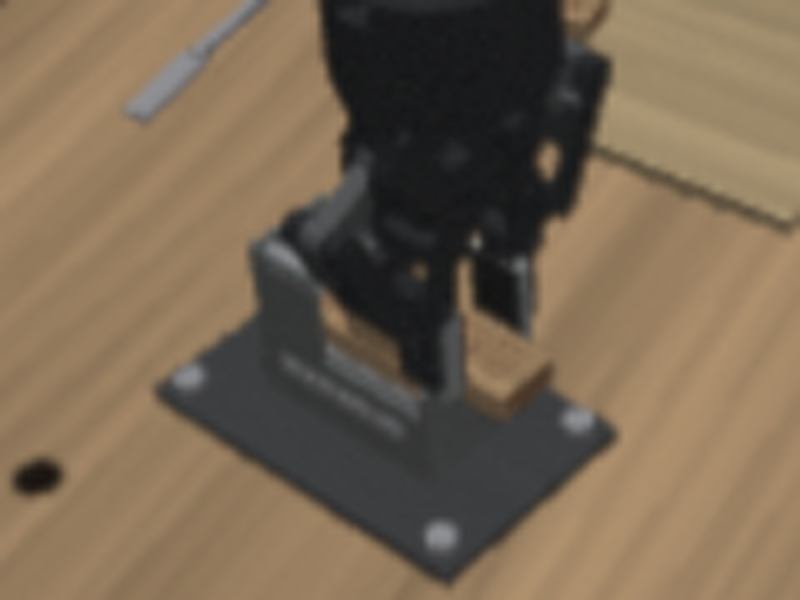

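Emit:
step_arm --pt "0 -0.03 0 0 0 0 0" --pt "0 -0.03 0 0 0 0 0" --pt "0 -0.03 0 0 0 0 0" --pt "0 -0.03 0 0 0 0 0" --pt "0 -0.03 0 0 0 0 0" --pt "0 -0.03 0 0 0 0 0" --pt "0 0 0 0 0 0 0" --pt "0 0 0 0 0 0 0" --pt "0 0 0 0 0 0 0" --pt "0 0 0 0 0 0 0"

```text
time: 15.35
tool_pos: [0.4811, 0.1513, 0.0722]
orientation: [-0.001, 0.114, 0.994, -0.0]
contact_force: [-3.3, 0.4, 5.3]
opening: 0.0262
grip_force: 60.0
```

Emit:
step_arm --pt "0 -0.02 0 0 0 0 0" --pt "0 -0.02 0 0 0 0 0" --pt "0 -0.02 0 0 0 0 0" --pt "0 0 0 0 0 0 0" --pt "0 0 0 0 0 0 0" --pt "0 0 0 0 0 0 0" --pt "0 0 0 0 0 0 0" --pt "0 0 0 0 0 0 0" --pt "0 0 0 0 0 0 0" --pt "0 0 0 0 0 0 0"

```text
time: 16.35
tool_pos: [0.4852, 0.1506, 0.0725]
orientation: [0.0, 0.114, 0.994, -0.0]
contact_force: [-2.0, -1.3, 4.3]
opening: 0.0262
grip_force: 59.9
```

Emit:
step_arm --pt "0 -0.016 0 0 0 0 0" --pt "0 -0.016 0 0 0 0 0" --pt "0 -0.016 0 0 0 0 0" --pt "0 -0.016 0 0 0 0 0" --pt "0 0 0 0 0 0 0" --pt "0 0 0 0 0 0 0" --pt "0 0 0 0 0 0 0" --pt "0 0 0 0 0 0 0" --pt "0 0 0 0 0 0 0" --pt "0 0 0 0 0 0 0"

```text
time: 17.35
tool_pos: [0.4886, 0.1501, 0.0726]
orientation: [0.0, 0.114, 0.994, -0.0]
contact_force: [-1.9, 1.4, 4.0]
opening: 0.026
grip_force: 59.9
```

```bash
cat >> h.py <<'E'
def mg():
    q=np.load('mag.npy'); p,R,s=pose(); c,n=np.cos(q[2]),np.sin(q[2]); M=np.array([[c,n,0],[-n,c,0],[0,0,1]])
    print('TCP in mag mm',M@(p-[q[0],q[1],0])*1000,'F in mag',M@s['contact_force'],'torque',M@s['wrist_torque'])
E
python3 -c "
from h import *
rep();mg()"
```

```text
t 17.35 p [0.4886 0.1501 0.0726] yaw 166.9413509384838 tilt [ 0.0479 -0.0087] F [-1.8672  1.426   3.9747] op 0.026002112507912636 g 59.90268588066101
TCP in mag mm [-35.528    0.2094  72.6412] F in mag [-2.1399  0.9699  3.9747] torque [0.1267 0.2893 0.0352]
```

Emit:
step_arm --pt "0 -0.03 0 0 0 0 0" --pt "0 -0.03 0 0 0 0 0" --pt "0 -0.03 0 0 0 0 0" --pt "0 -0.03 0 0 0 0 0" --pt "0 -0.03 0 0 0 0 0" --pt "0 -0.03 0 0 0 0 0" --pt "0 -0.03 0 0 0 0 0" --pt "0 -0.03 0 0 0 0 0" --pt "0 -0.03 0 0 0 0 0" --pt "0 -0.03 0 0 0 0 0"

```text
time: 18.35
tool_pos: [0.502, 0.1466, 0.0724]
orientation: [-0.001, 0.114, 0.994, -0.0]
contact_force: [-3.7, 0.9, 6.2]
opening: 0.0262
grip_force: 60.1
```

Emit:
step_arm --pt "0 -0.02 0 0 0 0 0" --pt "0 -0.02 0 0 0 0 0" --pt "0 -0.02 0 0 0 0 0" --pt "0 -0.02 0 0 0 0 0" --pt "0 -0.02 0 0 0 0 0" --pt "0 0 0 0 0 0 0" --pt "0 0 0 0 0 0 0" --pt "0 0 0 0 0 0 0" --pt "0 0 0 0 0 0 0" --pt "0 0 0 0 0 0 0"

```text
time: 19.35
tool_pos: [0.5071, 0.1454, 0.0725]
orientation: [-0.001, 0.114, 0.994, -0.0]
contact_force: [-3.6, 1.2, 5.8]
opening: 0.0261
grip_force: 60.1
```

```bash
python3 -c "
from h import *
rep();mg()"
```

```text
t 19.35 p [0.5071 0.1454 0.0725] yaw 166.94368611361122 tilt [-0.0748 -0.0177] F [-3.5793  1.1727  5.8122] op 0.026129204307854478 g 60.0967812538147
TCP in mag mm [-16.5015  -0.1758  72.4687] F in mag [-3.7513  0.3383  5.8122] torque [0.0186 0.7468 0.0072]
```

Emit:
step_arm --pt "0 -0.01 0 0 0 0 0" --pt "0 -0.01 0 0 0 0 0" --pt "0 -0.01 0 0 0 0 0" --pt "0 -0.01 0 0 0 0 0" --pt "0 -0.01 0 0 0 0 0" --pt "0 -0.01 0 0 0 0 0" --pt "0 0 0 0 0 0 0" --pt "0 0 0 0 0 0 0" --pt "0 0 0 0 0 0 0" --pt "0 0 0 0 0 0 0"

```text
time: 20.35
tool_pos: [0.5098, 0.1448, 0.0725]
orientation: [-0.001, 0.114, 0.994, -0.0]
contact_force: [-3.3, 1.9, 6.1]
opening: 0.0259
grip_force: 60.1
```

Emit:
step_arm --pt "0 -0.01 0 0 0 0 0" --pt "0 0 0 0 0 0 0" --pt "0 -0.01 0 0 0 0 0" --pt "0 0 0 0 0 0 0" --pt "0 0 0 0 0 0 0" --pt "0 0 0 0 0 0 0" --pt "0 0 0 0 0 0 0" --pt "0 0 0 0 0 0 0" --pt "0 0 0 0 0 0 0" --pt "0 0 0 0 0 0 0"

```text
time: 21.35
tool_pos: [0.5108, 0.1446, 0.0725]
orientation: [-0.001, 0.114, 0.994, -0.0]
contact_force: [-3.2, 0.5, 7.2]
opening: 0.0261
grip_force: 60.1
```

Emit:
step_arm --pt "0 -0.008 0 0 0 0 0" --pt "0 0 0 0 0 0 0" --pt "0 -0.008 0 0 0 0 0" --pt "0 0 0 0 0 0 0" --pt "0 -0.008 0 0 0 0 0" --pt "0 0 0 0 0 0 0" --pt "0 0 0 0 0 0 0" --pt "0 0 0 0 0 0 0" --pt "0 0 0 0 0 0 0" --pt "0 0 0 0 0 0 0"

```text
time: 22.35
tool_pos: [0.5116, 0.1444, 0.0724]
orientation: [-0.001, 0.114, 0.994, -0.0]
contact_force: [-4.3, 1.3, 6.6]
opening: 0.0265
grip_force: 60.2
```

```bash
python3 -c "
from h import *
rep();mg()"
```

```text
t 22.35 p [0.5116 0.1444 0.0724] yaw 166.95495025455799 tilt [-0.1388 -0.0007] F [-4.2804  1.3248  6.6487] op 0.02649300570012579 g 60.19303321838379
TCP in mag mm [-11.8981  -0.1683  72.4456] F in mag [-4.4687  0.3289  6.6487] torque [ 0.08    1.0405 -0.0367]
```

Emit:
step_arm --pt "0 -0.008 0 0 0 0 0" --pt "0 0 0 0 0 0 0" --pt "0 -0.008 0 0 0 0 0" --pt "0 0 0 0 0 0 0" --pt "0 0 0 0 0 0 0" --pt "0 0 0 0 0 0 0" --pt "0 0 0 0 0 0 0" --pt "0 0 0 0 0 0 0" --pt "0 0 0 0 0 0 0" --pt "0 0 0 0 0 0 0"

```text
time: 23.35
tool_pos: [0.5116, 0.1444, 0.0724]
orientation: [-0.002, 0.114, 0.994, -0.0]
contact_force: [-6.1, 1.8, 7.2]
opening: 0.0263
grip_force: 60.3
```

Emit:
step_arm --pt "0 -0.008 0 0 0 0 0" --pt "0 0 0 0 0 0 0" --pt "0 0 0 0 0 0 0" --pt "0 0 0 0 0 0 0" --pt "0 0 0 0 0 0 0" --pt "0 0 0 0 0 0 0" --pt "0 0 0 0 0 0 0" --pt "0 0 0 0 0 0 0" --pt "0 0 0 0 0 0 0" --pt "0 0 0 0 0 0 0"

```text
time: 24.35
tool_pos: [0.5116, 0.1444, 0.0723]
orientation: [-0.002, 0.113, 0.994, -0.0]
contact_force: [-6.5, 1.6, 8.2]
opening: 0.0263
grip_force: 60.4
```

Motion stopped while force kept rising (6.5 N), so it is home against the stop. Releasing and lifting.

Emit:
step_arm --pt "0.6 0 0 0 0 0 0" --pt "0.6 0 0 0 0 0 0" --pt "0.6 0 0 0 0 0 0" --pt "0.6 0 0 0 0 0 0" --pt "0.6 0 0 -0.2 0 0 0" --pt "0.6 0 0 -0.4 0 0 0" --pt "0.6 0 0 -0.6 0 0 0" --pt "0.6 0.3 0 -0.6 0 0 0" --pt "0.6 0.3 0 -0.6 0 0 0" --pt "0.6 0 0 0 0 0 0"

```text
time: 25.35
tool_pos: [0.4862, 0.1519, 0.1979]
orientation: [0.004, 0.113, 0.994, 0.002]
contact_force: [1.3, -0.1, -0.4]
opening: 0.0513
grip_force: 0.0
```

```bash
python3 - <<'E'
from h import *
import pickle
rep();mg()
i=viewer.camera_info("wrist"); im=viewer.camera("wrist"); cv2.imwrite("pics/w6.png",im)
q=np.load("mag.npy"); c,s=np.cos(q[2]),np.sin(q[2])
def W(x,y,z): return [q[0]+c*x-s*y,q[1]+s*x+c*y,z]
pts=proj(i,[W(-.0375,y,.07) for y in(-.014,.014)]+[W(.0375,0,.07)]); print(pts)
m=pts[2].astype(int); x0,y0=m[0]-100,max(m[1]-110,0); print(x0,y0)
cv2.imwrite("pics/w6b.png",cv2.resize(im[y0:y0+150,x0:x0+200],(800,600),interpolation=cv2.INTER_CUBIC))
E
```

```text
t 25.35 p [0.4862 0.1519 0.1979] yaw 166.98329330551093 tilt [0.484  0.1371] F [ 1.3108 -0.0573 -0.4151] op 0.0512601807974984 g 0.0
TCP in mag mm [-38.2365   1.3909 197.8546] F in mag [ 1.2901  0.2388 -0.4151] torque [ 0.0342 -0.0781  0.0166]
[[238.0173 190.1275]
 [273.0597 190.062 ]
 [255.7681 271.2194]]
155 161
```

View pics/w6b.png

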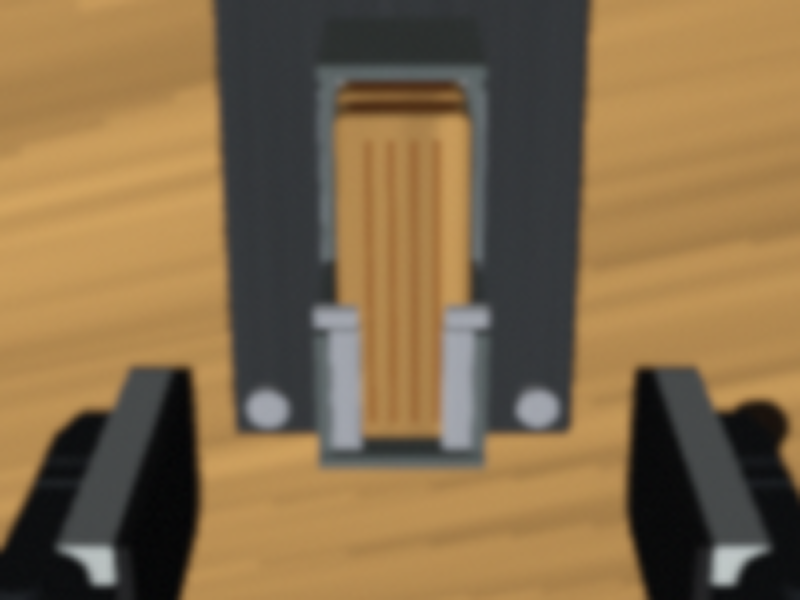

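The first tenon is in: near end at crop row 115 (predicted 116 for home), far end at row 438 beneath both lips by the stop wall. Now the second.

```bash
python3 -c "
from h import *
rep();plan([.5833,-.1019,.10],183.9)"
```

```text
t 25.4 p [0.4861 0.1515 0.1957] yaw 166.9698662376851 tilt [0.3646 0.0812] F [ 0.2452  0.1559 -1.3312] op 0.05135596463975031 g 0.0
shift [-3.0257 -4.5038  1.9197] turn [ 0.0184  0.0597 -2.8216] shift after turn [-1.5955 -5.1878  1.9145]
```

Emit:
step_arm --pt "0.6 -0.43 -0.64 0.1 0 0 0" --pt "0.6 -0.43 -0.64 0.3 0 0 0" --pt "0.6 -0.43 -0.64 0.3 0 0 0" --pt "0.6 -0.43 -0.64 0.3 0 0 0" --pt "0.6 -0.43 -0.64 0.3 0 0 0" --pt "0.6 -0.43 -0.64 0.3 0 0 0" --pt "0.6 -0.43 -0.64 0.3 0 0 0" --pt "0.6 0 0 0 0 0 -0.94" --pt "0.6 0 0 0 0 0 -0.94" --pt "0.6 0 0 0 0 0 -0.94"

```text
time: 26.4
tool_pos: [0.5802, -0.1023, 0.0958]
orientation: [-0.001, -0.035, 0.999, 0.0]
contact_force: [0.7, -0.4, 0.7]
opening: 0.0511
grip_force: 0.0
```

```bash
python3 - <<'E'
from h import *
rep(); plan([.5833,-.1019,.0265],183.9)
i=viewer.camera_info("wrist"); im=viewer.camera("wrist"); cv2.imwrite("pics/w7.png",im)
a=cv2.cvtColor(cv2.GaussianBlur(im,(3,3),0),cv2.COLOR_BGR2LAB)[...,1]
c=proj(i,[.5953,-.1011,.023])[0].astype(int); print(c)
x0,x1,y0,y1=max(c[0]-60,0),c[0]+60,max(c[1]-90,0),min(c[1]+80,384); roi=a[y0:y1,x0:x1]
th,m=cv2.threshold(roi,0,255,cv2.THRESH_OTSU); m=cv2.morphologyEx(m,cv2.MORPH_OPEN,np.ones((3,3)));m=cv2.morphologyEx(m,cv2.MORPH_CLOSE,np.ones((7,7)))
k,lb,st,ce=cv2.connectedComponentsWithStats(m); l=lb[c[1]-y0,c[0]-x0]
cs,_=cv2.findContours((lb==l).astype(np.uint8),cv2.RETR_EXTERNAL,cv2.CHAIN_APPROX_NONE)
P=unproj(i,max(cs,key=len)[:,0]+[x0,y0],.023)[:,:2]; print(th,l,cv2.minAreaRect((P*1000).astype(np.float32)))
E
```

```text
t 26.4 p [ 0.5802 -0.1023  0.0958] yaw -175.99684676129223 tilt [-0.1396  0.001 ] F [ 0.7304 -0.4499  0.7016] op 0.05109368286722012 g 0.0
shift [-0.0665  0.0035  1.3863] turn [ 0.0018 -0.0232  0.0172] shift after turn [-0.0632  0.0039  1.3864]
[258 238]
134.0 1 ((594.2020874023438, -101.2330551147461), (75.84503173828125, 26.971921920776367), 3.8694448471069336)
```

Emit:
step_arm --pt "0.6 -0.06 0 0.35 0 -0.02 0.02" --pt "0.6 0 0 0.35 0 0 0" --pt "0.6 0 0 0.35 0 0 0" --pt "0.6 0 0 0.2 0 0 0" --pt "0.6 0 0 0.13 0 0 0" --pt "0 0 0 0 0 0 0" --pt "0 0 0 0 0 0 0" --pt "0 0 0 0 0 0 0" --pt "0 0 0 0 0 0 0" --pt "0 0 0 0 0 0 0"

```text
time: 27.45
tool_pos: [0.5843, -0.1013, 0.0292]
orientation: [0.002, -0.033, 0.999, -0.0]
contact_force: [-0.7, 0.7, -0.1]
opening: 0.026
grip_force: 59.9
```

```bash
python3 - <<'E'
from h import *
rep(); q=np.load("mag.npy")
c,n=np.cos(q[2]),np.sin(q[2]); t=[q[0]-.053*c,q[1]-.053*n,.12]; print(t); plan(t,167.01)
E
```

```text
t 27.45 p [ 0.5843 -0.1013  0.0292] yaw -176.2645732442952 tilt [ 0.1971 -0.0209] F [-0.6788  0.7211 -0.1216] op 0.026007611006138458 g 59.92240369319916
[np.float64(0.4715375720048702), np.float64(0.1538170955688894), 0.12]
shift [ 1.9126  5.2366 -1.8263] turn [-0.0008  0.0331  2.7876] shift after turn [ 3.3449  4.4639 -1.8167]
```

Emit:
step_arm --pt "0 0 0 -0.5 0 0 0" --pt "0 0 0 -0.7 0 0 0" --pt "0 0 0 -0.63 0 0 0" --pt "0 0.27 0.75 0 0 0 0" --pt "0 0.27 0.75 0 0 0 0" --pt "0 0.27 0.75 0 0 0 0" --pt "0 0.27 0.75 0 0 0 0" --pt "0 0.27 0.75 0 0 0 0" --pt "0 0.27 0.75 0 0 0 0" --pt "0 0.29 0.74 0 0 0 0"

```text
time: 28.45
tool_pos: [0.4708, 0.1554, 0.1202]
orientation: [0.002, -0.032, 0.999, 0.0]
contact_force: [0.5, 0.2, 0.1]
opening: 0.0261
grip_force: 60.0
```

Emit:
step_arm --pt "0 0 0 0 0 0.03 0.93" --pt "0 0 0 0 0 0 0.93" --pt "0 0 0 0 0 0 0.93" --pt "0 0 0 0 0 0 0" --pt "0 0 0 0 0 0 0" --pt "0 0 0 0 0 0 0" --pt "0 0 0 0 0 0 0" --pt "0 0 0 0 0 0 0" --pt "0 0 0 0 0 0 0" --pt "0 0 0 0 0 0 0"

```text
time: 29.45
tool_pos: [0.4714, 0.154, 0.1198]
orientation: [-0.0, 0.113, 0.994, -0.0]
contact_force: [-0.1, -0.3, 0.5]
opening: 0.0262
grip_force: 60.0
```

```bash
python3 - <<'E'
from h import *
rep(); mg(); plan([.47154,.15382,.095],167.01)
i=viewer.camera_info("wrist"); im=viewer.camera("wrist"); cv2.imwrite("pics/w8.png",im)
p,R,s=pose()
cv2.imwrite("pics/w8b.png",cv2.resize(im[100:384,66:445],(800,600),interpolation=cv2.INTER_CUBIC))
for z in(.0038,.0062):
  g=np.array([[x,y,z] for x in(.0255,-.0495) for y in(-.014,.014)]); print(proj(i,g@R.T+p))
E
```

```text
t 29.45 p [0.4714 0.154  0.1198] yaw 167.00349130889074 tilt [-0.0468 -0.0124] F [-0.0998 -0.2675  0.5028] op 0.02617559105328455 g 59.96862530708313
TCP in mag mm [-53.2132   0.1317 119.7908] F in mag [-0.0371 -0.2831  0.5028] torque [-0.0188 -0.027  -0.0103]
shift [-0.0047 -0.0024  0.4958] turn [-0.0038 -0.0071 -0.0011] shift after turn [-0.0043 -0.0026  0.4958]
[[225.5964 224.3512]
 [291.0962 224.3387]
 [230.7089 359.1756]
 [285.7715 359.1405]]
[[226.0885 222.1003]
 [290.5798 222.0885]
 [231.0451 355.6009]
 [285.4178 355.5669]]
```

View pics/w8b.png

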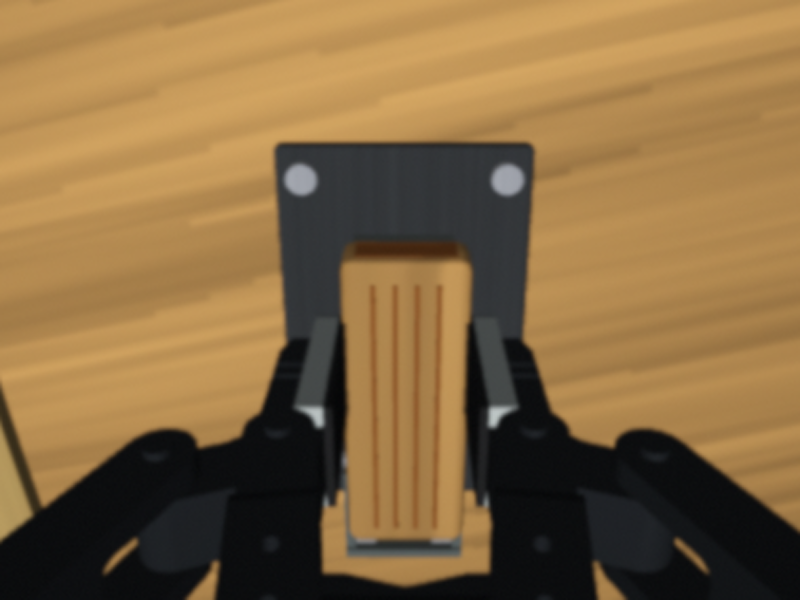

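Still centred (tenon 342..470, foot 275..533) and held about 2.4 mm lower in the pads than the first, so contact is expected at TCP z≈0.090 and press depth at 0.075.

Emit:
step_arm --pt "0 0 0 0.15 0 0 0" --pt "0 0 0 0.15 0 0 0" --pt "0 0 0 0.15 0 0 0" --pt "0 0 0 0.11 0 0 0" --pt "0 0 0 0.02 0 0 0" --pt "0 0 0 0.02 0 0 0" --pt "0 0 0 0.02 0 0 0" --pt "0 0 0 0.02 0 0 0" --pt "0 0 0 0 0 0 0" --pt "0 0 0 0 0 0 0"

```text
time: 30.5
tool_pos: [0.4713, 0.1541, 0.088]
orientation: [-0.0, 0.113, 0.994, -0.0]
contact_force: [-2.5, -0.3, 4.2]
opening: 0.0259
grip_force: 60.5
```

Emit:
step_arm --pt "0 0 0 0.03 0 0 0" --pt "0 0 0 0.03 0 0 0" --pt "0 0 0 0.03 0 0 0" --pt "0 0 0 0.03 0 0 0" --pt "0 0 0 0.03 0 0 0" --pt "0 0 0 0.03 0 0 0" --pt "0 0 0 0.02 0 0 0" --pt "0 0 0 0.02 0 0 0" --pt "0 0 0 0 0 0 0" --pt "0 0 0 0 0 0 0"

```text
time: 31.5
tool_pos: [0.4715, 0.1541, 0.077]
orientation: [-0.0, 0.113, 0.994, -0.0]
contact_force: [-2.1, -0.0, 4.5]
opening: 0.0259
grip_force: 60.5
```

```bash
python3 -c "
from h import *
rep();mg();plan([.47154,.15382,.0748],167.01)"
```

```text
t 31.5 p [0.4715 0.1541 0.077 ] yaw 167.00045368778638 tilt [-0.0163  0.0017] F [-2.1231 -0.0364  4.5406] op 0.025944795583800775 g 60.53884148597717
TCP in mag mm [-53.0818   0.321   76.955 ] F in mag [-2.0607 -0.5126  4.5406] torque [-0.1019  0.5421 -0.036 ]
shift [-0.0017 -0.0064  0.0431] turn [-0.0003 -0.0027 -0.0016] shift after turn [-0.0017 -0.0064  0.0431]
```

Emit:
step_arm --pt "0 0 -0.006 0.015 0 0 0" --pt "0 0 0 0.015 0 0 0" --pt "0 0 0 0.012 0 0 0" --pt "0 0 0 0 0 0 0" --pt "0 -0.03 0 0 0 0 0" --pt "0 -0.03 0 0 0 0 0" --pt "0 -0.03 0 0 0 0 0" --pt "0 -0.03 0 0 0 0 0" --pt "0 0 0 0 0 0 0" --pt "0 0 0 0 0 0 0"

```text
time: 32.5
tool_pos: [0.4772, 0.1527, 0.0749]
orientation: [-0.0, 0.113, 0.994, 0.0]
contact_force: [-3.8, 0.5, 5.8]
opening: 0.0258
grip_force: 60.6
```

Emit:
step_arm --pt "0 -0.02 0 0 0 0 0" --pt "0 -0.02 0 0 0 0 0" --pt "0 -0.02 0 0 0 0 0" --pt "0 -0.02 0 0 0 0 0" --pt "0 0 0 0 0 0 0" --pt "0 0 0 0 0 0 0" --pt "0 0 0 0 0 0 0" --pt "0 0 0 0 0 0 0" --pt "0 0 0 0 0 0 0" --pt "0 0 0 0 0 0 0"

```text
time: 33.5
tool_pos: [0.481, 0.1518, 0.0749]
orientation: [-0.0, 0.113, 0.994, 0.0]
contact_force: [-3.2, 0.3, 5.9]
opening: 0.0259
grip_force: 60.6
```

```bash
python3 -c "
from h import *
rep();mg()"
```

```text
t 33.5 p [0.481  0.1518 0.0749] yaw 167.01246563831074 tilt [-0.037   0.0344] F [-3.216   0.2822  5.9169] op 0.025925924418344348 g 60.606569051742554
TCP in mag mm [-43.3045   0.192   74.8824] F in mag [-3.1972 -0.4478  5.9169] torque [-0.0305  0.6233 -0.0385]
```

Emit:
step_arm --pt "0 -0.016 -0.003 0 0 0 0" --pt "0 -0.016 0 0 0 0 0" --pt "0 -0.016 0 0 0 0 0" --pt "0 -0.016 0 0 0 0 0" --pt "0 0 0 0 0 0 0" --pt "0 0 0 0 0 0 0" --pt "0 0 0 0 0 0 0" --pt "0 0 0 0 0 0 0" --pt "0 0 0 0 0 0 0" --pt "0 0 0 0 0 0 0"

```text
time: 34.5
tool_pos: [0.484, 0.151, 0.0749]
orientation: [-0.0, 0.113, 0.994, 0.0]
contact_force: [-3.8, 0.4, 5.1]
opening: 0.0261
grip_force: 60.6
```

Emit:
step_arm --pt "0 -0.016 0 0 0 0 0" --pt "0 -0.016 0 0 0 0 0" --pt "0 -0.016 0 0 0 0 0" --pt "0 -0.016 0 0 0 0 0" --pt "0 0 0 0 0 0 0" --pt "0 0 0 0 0 0 0" --pt "0 0 0 0 0 0 0" --pt "0 0 0 0 0 0 0" --pt "0 0 0 0 0 0 0" --pt "0 0 0 0 0 0 0"

```text
time: 35.5
tool_pos: [0.4871, 0.1503, 0.0749]
orientation: [-0.0, 0.113, 0.994, 0.0]
contact_force: [-3.3, 0.6, 5.7]
opening: 0.0264
grip_force: 60.6
```

```bash
python3 -c "
from h import *
rep();mg()"
```

```text
t 35.5 p [0.4871 0.1503 0.0749] yaw 167.0150592150784 tilt [-0.0479  0.0344] F [-3.3041  0.5631  5.6574] op 0.026359827342662717 g 60.6343138217926
TCP in mag mm [-37.007    0.0322  74.8645] F in mag [-3.3462 -0.1939  5.6574] torque [ 0.016   0.7215 -0.0491]
```

Emit:
step_arm --pt "0 -0.03 0 0 0 0 0" --pt "0 -0.03 0 0 0 0 0" --pt "0 -0.03 0 0 0 0 0" --pt "0 -0.03 0 0 0 0 0" --pt "0 -0.03 0 0 0 0 0" --pt "0 -0.03 0 0 0 0 0" --pt "0 -0.03 0 0 0 0 0" --pt "0 -0.03 0 0 0 0 0" --pt "0 -0.03 0 0 0 0 0" --pt "0 -0.03 0 0 0 0 0"

```text
time: 36.5
tool_pos: [0.5016, 0.1469, 0.0749]
orientation: [-0.001, 0.113, 0.994, 0.0]
contact_force: [-4.0, 1.7, 7.6]
opening: 0.026
grip_force: 60.7
```

Emit:
step_arm --pt "0 -0.02 0 0 0 0 0" --pt "0 -0.02 0 0 0 0 0" --pt "0 -0.02 0 0 0 0 0" --pt "0 -0.02 0 0 0 0 0" --pt "0 -0.02 0 0 0 0 0" --pt "0 0 0 0 0 0 0" --pt "0 0 0 0 0 0 0" --pt "0 0 0 0 0 0 0" --pt "0 0 0 0 0 0 0" --pt "0 0 0 0 0 0 0"

```text
time: 37.5
tool_pos: [0.5066, 0.1458, 0.0749]
orientation: [-0.0, 0.113, 0.994, 0.0]
contact_force: [-3.7, 1.1, 5.6]
opening: 0.0259
grip_force: 60.7
```

```bash
python3 -c "
from h import *
rep();mg()"
```

```text
t 37.5 p [0.5066 0.1458 0.0749] yaw 167.01912950314838 tilt [-0.0503  0.0357] F [-3.6656  1.1399  5.5713] op 0.025930344596045138 g 60.68728566169739
TCP in mag mm [-17.0577   0.0264  74.9217] F in mag [-3.8281  0.287   5.5713] torque [-0.0073  0.8276  0.0093]
```

Emit:
step_arm --pt "0 -0.01 0 0 0 0 0" --pt "0 -0.01 0 0 0 0 0" --pt "0 -0.01 0 0 0 0 0" --pt "0 -0.01 0 0 0 0 0" --pt "0 -0.01 0 0 0 0 0" --pt "0 0 0 0 0 0 0" --pt "0 0 0 0 0 0 0" --pt "0 0 0 0 0 0 0" --pt "0 0 0 0 0 0 0" --pt "0 0 0 0 0 0 0"

```text
time: 38.5
tool_pos: [0.5089, 0.1453, 0.0749]
orientation: [-0.001, 0.113, 0.994, 0.0]
contact_force: [-3.9, 1.2, 7.5]
opening: 0.0261
grip_force: 60.7
```

Emit:
step_arm --pt "0 -0.01 0 0 0 0 0" --pt "0 0 0 0 0 0 0" --pt "0 -0.01 0 0 0 0 0" --pt "0 0 0 0 0 0 0" --pt "0 0 0 0 0 0 0" --pt "0 0 0 0 0 0 0" --pt "0 0 0 0 0 0 0" --pt "0 0 0 0 0 0 0" --pt "0 0 0 0 0 0 0" --pt "0 0 0 0 0 0 0"

```text
time: 39.5
tool_pos: [0.5098, 0.145, 0.0749]
orientation: [-0.001, 0.113, 0.994, 0.0]
contact_force: [-3.9, 1.4, 6.8]
opening: 0.0264
grip_force: 60.7
```

Emit:
step_arm --pt "0 -0.008 0 0 0 0 0" --pt "0 0 0 0 0 0 0" --pt "0 -0.008 0 0 0 0 0" --pt "0 0 0 0 0 0 0" --pt "0 0 0 0 0 0 0" --pt "0 0 0 0 0 0 0" --pt "0 0 0 0 0 0 0" --pt "0 0 0 0 0 0 0" --pt "0 0 0 0 0 0 0" --pt "0 0 0 0 0 0 0"

```text
time: 40.5
tool_pos: [0.5105, 0.1449, 0.0749]
orientation: [-0.001, 0.113, 0.994, 0.0]
contact_force: [-5.1, 1.3, 5.1]
opening: 0.026
grip_force: 60.8
```

Emit:
step_arm --pt "0 -0.008 0 0 0 0 0" --pt "0 0 0 0 0 0 0" --pt "0 0 0 0 0 0 0" --pt "0 0 0 0 0 0 0" --pt "0 0 0 0 0 0 0" --pt "0 0 0 0 0 0 0" --pt "0 0 0 0 0 0 0" --pt "0 0 0 0 0 0 0" --pt "0 0 0 0 0 0 0" --pt "0 0 0 0 0 0 0"

```text
time: 41.5
tool_pos: [0.5105, 0.1449, 0.0749]
orientation: [-0.001, 0.113, 0.994, 0.0]
contact_force: [-5.3, 1.8, 7.3]
opening: 0.0261
grip_force: 60.8
```

Emit:
step_arm --pt "0 -0.008 0 0 0 0 0" --pt "0 0 0 0 0 0 0" --pt "0 -0.006 0 0 0 0 0" --pt "0 0 0 0 0 0 0" --pt "0 0 0 0 0 0 0" --pt "0 0 0 0 0 0 0" --pt "0 0 0 0 0 0 0" --pt "0 0 0 0 0 0 0" --pt "0 0 0 0 0 0 0" --pt "0 0 0 0 0 0 0"

```text
time: 42.5
tool_pos: [0.5105, 0.1449, 0.0748]
orientation: [-0.002, 0.113, 0.994, 0.0]
contact_force: [-6.5, 1.9, 8.2]
opening: 0.0263
grip_force: 60.9
```

Emit:
step_arm --pt "0.6 0 0 0 0 0 0" --pt "0.6 0 0 0 0 0 0" --pt "0.6 0 0 0 0 0 0" --pt "0.6 0 0 0 0 0 0" --pt "0.6 0 0 -0.2 0 0 0" --pt "0.6 0 0 -0.4 0 0 0" --pt "0.6 0 0 -0.6 0 0 0" --pt "0.6 0.3 0 -0.6 0 0 0" --pt "0.6 0.3 0 -0.6 0 0 0" --pt "0.6 0 0 0 0 0 0"

```text
time: 43.5
tool_pos: [0.4842, 0.152, 0.2001]
orientation: [0.004, 0.113, 0.994, 0.002]
contact_force: [1.5, -0.2, 0.2]
opening: 0.0511
grip_force: 0.0
```

```bash
python3 - <<'E'
from h import *
rep();mg()
i=viewer.camera_info("wrist"); im=viewer.camera("wrist"); cv2.imwrite("pics/w9.png",im)
q=np.load("mag.npy"); c,s=np.cos(q[2]),np.sin(q[2])
def W(x,y,z): return [q[0]+c*x-s*y,q[1]+s*x+c*y,z]
pts=proj(i,[W(-.0375,y,.07) for y in(-.014,.014)]+[W(.0375,0,.07)])
m=pts[2].astype(int); x0,y0=m[0]-100,max(m[1]-110,0); print((pts-[x0,y0])*4)
cv2.imwrite("pics/w9b.png",cv2.resize(im[y0:y0+150,x0:x0+200],(800,600),interpolation=cv2.INTER_CUBIC))
E
```

```text
t 43.5 p [0.4842 0.152  0.2001] yaw 167.04497387891158 tilt [0.4291 0.1459] F [ 1.5301 -0.215   0.2077] op 0.051094077288318863 g 0.0
TCP in mag mm [-40.2059   1.0533 200.063 ] F in mag [1.5393 0.1344 0.2077] torque [ 0.0152  0.0108 -0.0143]
[[330.5581 122.9131]
 [469.3087 122.7936]
 [400.3324 443.9455]]
```

View pics/w9b.png

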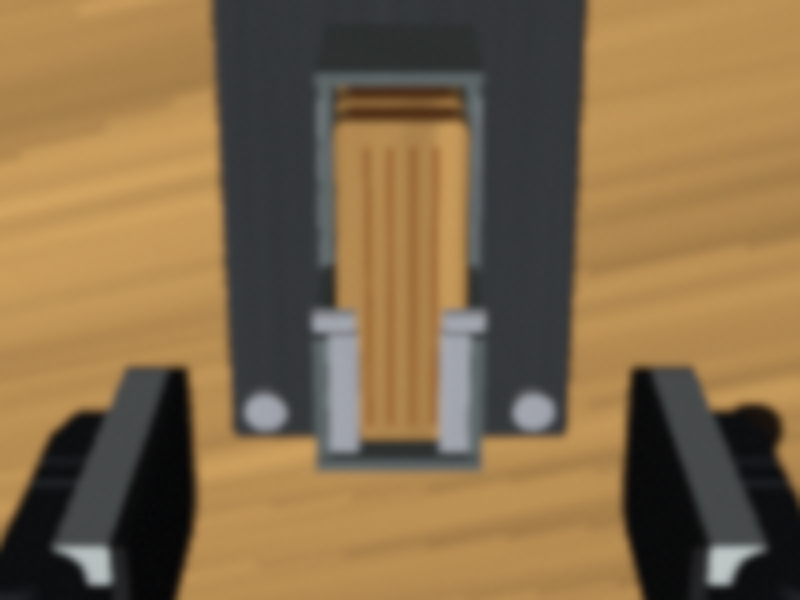

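The third tenon sits flat under both lips: near end at row 122 (predicted 123), far end at row 440, the same as after the first load. It is home and the gripper is clear, so I hand in.

```bash
python3 -c "
from cell import manip
print(manip.close_job())"
```

```text
the job is handed in; nothing more can be done
None
```

Both long tenons are loaded and home against the stop wall under the lips, felt by force (no reading above 8.2 N) and seen in the last wrist picture. I let go and handed the job in at 43.5 s; the hand-in returned no verdict.

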